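# Set gauge tweezers to the marked size and hold them over the rough

## Task

Take the gauge tweezers from their wooden rest and squeeze them until the black index on the moving arm stands against the red marker on the ivory scale bar. Hold that gap steady for a full two seconds, tool level, with both tips just above the top of the green stone and centred over it (about a finger's width above, not touching it), so its size can be judged; leave the specimens, the tray of rough stones and the loupe where they stand. Finish while still holding the tweezers there at that gap.

Things in the scene. Friction and masses are not known exactly. Their poses are not given: they have to be found in the camera images.
- tweezers: Steel gauge tweezers, 245 mm long, 60 to 100 g, on edge, arms spread sideways. Origin: midway between the ribbed finger grips (open), at the lower edges; x to the tips, y to the left (fixed) arm, z up. Heel pivot at x=-120, tips at +120 mm. Grips: x -25 to 25, 14 mm high, 29 mm over their outer faces at x=0; grip there across y. The frame is the left arm's: it turns by half the squeeze.
- tw_arm (a joint): Right arm's angle about the heel, rad: 0 open (tips 45 mm apart), grows as squeezed, 0.185 shut; tip gap in mm is about 45 - 240 x angle. At the finger grips 1 mm of squeeze closes the tips by 2 mm. A spring opens it: the grips need about 2.5 N to start, 12 N to shut.
- index (a point): Black index, a blade 2 mm wide on the moving right arm, just ahead (tipward) of the ivory scale bar; point at its top, x = 74.5, z = 17 mm in the tweezers' frame. Moves in +y, to the left arm, as the tweezers are squeezed: 0.79 mm for each mm of tip gap, 1.6 mm for each mm at the finger grips.
- marker (a point): Red marker, 5 mm wide along y, clamped at the wanted gap on the ivory scale bar (52 mm long across y at x = 70 mm, z 13 to 16 mm, joined to the left arm); its place differs each time. Point: middle of its tipward edge, at the index's height and x within 2 mm. The gap is right when index and marker have the same y in the tweezers' frame.
- tip_left (a point): Inner face of the left arm's tip.
- tip_right (a point): Inner face of the right arm's tip (moving arm).
- spec_green: Mineral specimen: a cluster of green crystals cemented on a dark red wooden base 70 x 90 mm and 18 mm high, 55 mm high in all, 260 g, loose. Origin: centre of its underside. It stands in one of three places among the grey and the ochre specimen.
- green_top (a point): Top of the green stone, over the centre of its base, 55 mm above the bench. The stone is about 55 mm wide at its foot.
- rest: Wooden tool rest, fixed, base 175 x 46 x 6 mm, with two rubber-capped ribs 22 mm high at x = -85 and +45 mm that carry the tweezers; the front one has 28 mm high end stops, 88 mm apart outside. Free room between the ribs: 118 mm. Origin: underside, below the tweezers' origin within 8 mm; x towards the tips.
- spec_grey: Bystander: cluster of dark grey cubes on a like wooden base 70 x 90 mm, 50 mm high. Origin: underside centre.
- spec_ochre: Bystander: cluster of ochre pointed crystals on a like wooden base 70 x 90 mm, 55 mm high. Origin: underside centre.
- tray_rough: Bystander: white tray of rough stones 130 x 170 x 35 mm. Origin: underside centre.
- loupe: Bystander: folding loupe, black lens ring and steel case, 62 mm long, 14 mm high. Origin: under the lens.
Things that resemble listed ones, but are neither listed nor needed, are in the scene too. Leave any purple look-alike of the rest alone.

How it is judged:
On the way, in this order (a step that is already met when the one before it is completed fails the run):
1. the tweezers are lifted off the rest in the gripper (height (world z) of tweezers above 0.04 m and contact force between tweezers and the fingers above 0.5 N and contact force between tweezers and rest below 0.05 N), for 0.2 s.
2. tips just over the green stone with the index on the red marker, kept for 1.8 s (y of index in the frame of marker between -0.0025 and 0.0025 m and horizontal distance between each of tip_left, tip_right and green_top below 0.03 m and z of tip_left in the frame of green_top between 0.002 and 0.035 m and z of tip_right in the frame of green_top between 0.002 and 0.035 m), for 1.8 s.
At the end, for the whole second after the job is handed in: The gripper still holds the tweezers, level within 20 degrees, still, free of rest and stone; the black index is within 2.5 mm of the red marker's middle and steady; each tip is within 30 mm sideways of the middle of the green stone's top and 2 to 35 mm above it (all of step 2 and velocity of joint tw_arm between -0.05 and 0.05 rad/s and angle between tweezers's own z axis and vertical below 0.35 rad and linear speed of tweezers below 0.03 m/s and contact force between tweezers and the fingers above 0.5 N and contact force between tweezers and spec_green below 0.05 N and contact force between tweezers and rest below 0.05 N); the arm keeps its last pose, push and grip.
It fails at once if the green stone is touched with the tweezers or its specimen is shifted over 15 mm (contact force between tweezers and spec_green above 1 N or distance of spec_green from where it was at the start of the episode above 0.015 m).
It fails at once if another specimen, the tray or the loupe is shifted over 15 mm (distance of any of spec_grey, spec_ochre, tray_rough, loupe from where it was at the start of the episode above 0.015 m).
It also fails if it takes over 38 s, if anything falls off the work surface, if the arm or the gripper's body presses on something with over 40 N, if the wrist force passes 120 N, or if a joint passes its speed limit or range.

## Robot

A 7-joint arm with a two-finger parallel gripper is mounted at the origin on the work surface. World frame = base frame: x ahead of the robot, y to its left, z up, the work surface at z = 0. Lengths are in m, angles in rad, forces in N, time in s.
With the tool pointing down it reaches from about 0.4 to 0.85 m from the base axis. Payload 10.4 kg.
Tool frame: the origin (TCP) lies at the very end of the fingers, on their centre line; the grasp point (between the pads) lies ctrl.grip_depth behind it (ctrl.grip_depth is the distance from the TCP to the grasp point, in m); z points along the fingers, y is the direction in which the jaws open and shut (so a half turn about z gives the same grasp; the last joint's range is limited). The gripper opens to 85 mm and grips with 20 to 120 N. Pads are 22 mm wide; open, the fingers measure 114 mm over their backs; the gripper's body (76 mm by 85 mm) begins 54 mm behind the grasp point. The pads swing forward as they close: fully open they stand 13 mm farther back than shut.
Start: joints at [-1.351, 0.332, -0.065, 1.46, 0.022, 1.35, -0.088], TCP at [0.15, 0.607, 0.231] pointing down, gripper open.
Joint ranges: [-2.6, 2.6], [-0.5, 2.12], [-1.47, 1.34], [0.16, 2.42], [-1.27, 4.41], [0.06, 2.06], [-2.6, 2.6]. Speed limits (rad/s): [2.22, 2.22, 2.79, 2.79, 3.14, 3.14, 3.14].

## Interface

Orientations are given as a rotation vector (axis times angle).
In Python, from bench import ctrl gives the robot as it stands. The module is installed in compiled form; this text tells all that it offers.
- The arm moves only by the shell command python3 -m creep 'ROWS' [FORCE]. ROWS is JSON, a list of rows, each a list of 3 entries, a list of its own where there are three numbers: the shift along the tool's x, y, z in cm, then the turn about the tool's z in degrees, then the opening, from -1 (shut) to 1 (fully open). In form: [[[x, y, z], turn, fingers], ...]. A call has 1 to 5 rows; each row shifts and turns the commanded pose from where the row before left it, along the tool's axes as they then stand; what a row does not reach is not made up. A row lasts 1/8 s, in which the tool goes at most 62.5 mm and 10.7 degrees, less where a joint would pass 70% of its speed; a pose out of reach is approached as far as the arm can. A call with a gripper value outside its range is refused whole. The fingers move at their own pace and stop on an object; FORCE is the grip in N (left out, the last holds). Time passes only in rows, so rows that do not move let the fingers close. It gives the time, the measured TCP pose, the force and the opening at its end, in the units of the state.
- ctrl.get_obs(): the state, without advancing time (a new reading comes with each control period).
- ctrl.capture(name): name is "scene" or "top" or "wrist"; returns a dict with "color" (420x560x3 uint8, red, green, blue), "mtx" (3x3 intrinsics, pixels), "R" (3x3) and "t" (3): a world point X has camera coordinates R X + t. Camera axes: x right, y down, z forward; pixel columns grow to the right and rows downward; lengths in m; the calibration is good to about 2 mm. A picture is of the moment at which its call begins. There is no depth.
- ctrl.sign_off(): hands the job in, once; it reports no verdict.
Trained networks look in a picture, given as the dict that the camera call returned (one of the last four; its "shot" number tells which), for a name from the list of things; names that differ only in an ending like _2 or _b are one class to them, and where a whole thing is asked for, a point or a joint stands for the part that bears it (a point fixed in the world has none). Each returns a list of dicts, best first, with "confidence" (0 to 1); they miss things now and then, are a little off and sometimes report something else, mostly with a low value. They report only what shows in the picture. A call takes as long as a camera call. They do not tell look-alikes from the thing itself.
- ctrl.trace(label, picture): "pixels" (420x560 bool, what is visible of it).
- ctrl.tip_of(label, picture): "centre" ([x, y, z] in m, in the coordinates of the camera as it stood for that picture, good to about 4 mm: a listed point, or the origin of a listed thing).
The state is a dict: "t": time; "q": joint angles; "qd": joint speeds; "joint_torque": joint torques, N m; "eef_pos": TCP position; "eef_rot": TCP orientation; "ft_force": force on the tool from outside, world axes, zero at the start; "wrist_torque": the same for the moment, N m; "finger_gap": finger opening in m.
Only numpy, scipy, OpenCV 4.12 (cv2) and the standard library are available. Lean on these libraries where they do the work, as an engineer would, in place of code of your own. Each camera call takes 0.05 s, during which the arm holds its last target.

## Working session

There is one attempt and no reset: what is moved stays moved. The work goes in short steps, Python scripts to look and compute and a shell command to move; the robot and the scene stay as the last step left them, time stands still between calls to the robot, and variables do not carry over. Pictures are saved under pics/ and viewed, and the job is handed in when it is done.

```bash
mkdir -p pics
cat > h.py <<'E'
import numpy as np, cv2
from bench import ctrl
def w(p,c): return np.array(p["R"]).T@(np.array(c)-np.array(p["t"]))
def px(p,X):
    c=np.array(p["mtx"])@(np.array(p["R"])@np.array(X)+np.array(p["t"])); return c[:2]/c[2]
def ray(p,u,v,z):
    d=np.array(p["R"]).T@np.linalg.inv(p["mtx"])@np.array([u,v,1.]); o=-np.array(p["R"]).T@np.array(p["t"])
    return o+d*(z-o[2])/d[2]
def save(p,n): cv2.imwrite(f"pics/{n}.png",p["color"][:,:,::-1])
def find(p,labels):
    for l in labels:
        for r in ctrl.tip_of(l,p)[:3]:
            print(l,round(r["confidence"],2),np.round(w(p,r["centre"]),4))
E
python3 - <<'E'
from h import *
o=ctrl.get_obs(); print({k:np.round(v,3) for k,v in o.items()}, ctrl.grip_depth)
for n in ["top","scene"]:
    p=ctrl.capture(n); save(p,n+"0"); print(n)
    find(p,["tweezers","rest","index","marker","tip_left","tip_right","green_top","spec_green","spec_grey","spec_ochre","tray_rough","loupe"])
E
```

```text
{'t': np.float64(0.0), 'q': array([-1.351,  0.333, -0.065,  1.461,  0.022,  1.35 , -0.088]), 'qd': array([-0.   , -0.   , -0.001, -0.   ,  0.001, -0.001,  0.   ]), 'joint_torque': array([-0.0000e+00, -6.2546e+01,  4.9000e-02, -3.9159e+01,  1.6000e-02,
        1.0000e-02, -0.0000e+00]), 'eef_pos': array([0.15 , 0.606, 0.231]), 'eef_rot': array([-3.800e-01, -3.118e+00,  2.000e-03]), 'ft_force': array([-0.44,  0.4 ,  0.2 ]), 'wrist_torque': array([-0.017, -0.017, -0.066]), 'finger_gap': np.float64(0.085)} 0.0187
top
tweezers 0.63 [ 0.5135 -0.2105  0.0182]
rest 0.94 [ 0.5187 -0.2127  0.001 ]
rest 0.82 [ 0.3217 -0.5596  0.0007]
index 0.62 [ 0.5765 -0.2505  0.0371]
index 0.28 [ 0.6511 -0.0239 -0.0018]
tip_left 0.63 [ 0.631  -0.2248  0.0296]
green_top 0.66 [0.6193 0.1225 0.057 ]
spec_green 0.55 [0.6153 0.1255 0.0042]
spec_grey 0.59 [ 0.6386  0.2523 -0.0029]
spec_ochre 0.67 [ 0.5173 -0.2114 -0.0016]
tray_rough 0.82 [ 0.3428  0.2613 -0.0015]
loupe 0.75 [ 0.4077  0.0688 -0.0014]
scene
tweezers 0.56 [ 0.5146 -0.2039  0.0238]
rest 0.72 [ 0.3187 -0.5583 -0.0031]
rest 0.61 [ 0.5138 -0.2076  0.0013]
index 0.64 [ 0.5773 -0.251   0.0398]
tip_left 0.81 [ 0.633  -0.2223  0.0239]
tip_right 0.75 [ 0.6186 -0.2681  0.0278]
green_top 0.71 [0.619  0.1263 0.0556]
spec_green 0.87 [ 0.618   0.1252 -0.0036]
spec_green 0.68 [ 0.6362  0.2507 -0.0041]
spec_grey 0.77 [ 0.6343  0.2515 -0.0033]
spec_ochre 0.9 [ 0.6482 -0.0293  0.0041]
tray_rough 0.71 [ 3.400e-01  2.599e-01 -2.000e-04]
loupe 0.6 [ 0.4129  0.066  -0.0013]
```

View pics/top0.png

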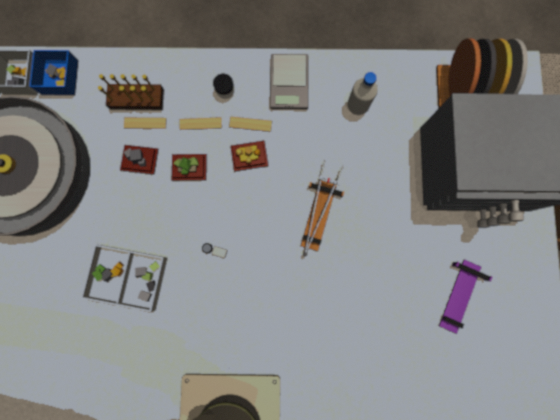

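View pics/scene0.png

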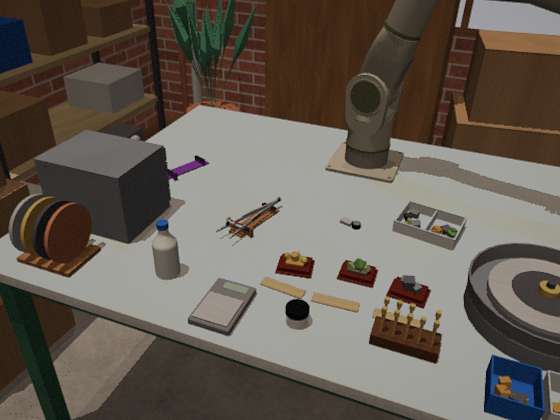

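Tweezers and green stone are located: tweezers at about (0.514, -0.208) with yaw about -18°, green top at about (0.619, 0.125). The purple look-alike lies at (0.32, -0.56). I'll move over via a waypoint that keeps the reach above 0.4 m.

```bash
python3 -m creep '[[[-5,-2.8,0],0,1],[[-5,-2.8,0],0,1],[[-5,-2.8,0],0,1],[[-5,-2.8,0],0,1],[[-5,-2.8,0],0,1]]' 20
cat >> h.py <<'E'
from scipy.spatial.transform import Rotation as Rt
def go(X,yaw_ty=None):
    o=ctrl.get_obs(); R=Rt.from_rotvec(o["eef_rot"]).as_matrix()
    d=R.T@(np.array(X)-o["eef_pos"])*100
    y=np.degrees(np.arctan2(R[1,1],R[0,1]))
    print("at",np.round(o["eef_pos"],4),"tool delta cm",np.round(d,2),"ty yaw",round(y,2),"tilt",np.round(R[:,2],3),"t",o["t"],"gap",o["finger_gap"],"F",np.round(o["ft_force"],1))
E
python3 -c "
from h import *
go([.5,-.2,.2])"
```

```text
t: 1.92
eef_pos: [0.3605, 0.4093, 0.2316]
eef_rot: [0.38, 3.118, 0.001]
ft_force: [0.8, 1.2, -0.3]
finger_gap: 0.0855
at [0.3605 0.4093 0.2316] tool delta cm [-28.19 -55.79   3.12] ty yaw 76.09 tilt [ 0.     0.001 -1.   ] t 1.925 gap 0.08548841020088861 F [ 0.8  1.2 -0.3]
```

```bash
python3 -m creep '[[[-2.8,-5.5,0.3],1,1],[[-2.8,-5.5,0.3],1,1],[[-2.8,-5.5,0.3],1,1],[[-2.8,-5.5,0.3],1,1],[[-2.8,-5.5,0.3],0,1]]'; python3 -m creep '[[[-2.8,-5.5,0.3],0,1],[[-2.8,-5.5,0.3],0,1],[[-2.8,-5.5,0.3],0,1],[[-2.8,-5.5,0.3],0,1],[[-2.8,-5.5,0.3],0,1]]'
python3 -c "
from h import *
go([.515,-.208,.2])
p=ctrl.capture('wrist');save(p,'w1')
find(p,['tweezers','rest','index','marker','tip_left','tip_right'])
go([.515,-.208,.2])
"
```

```text
t: 2.55
eef_pos: [0.4186, 0.106, 0.2165]
eef_rot: [0.489, 3.103, 0.001]
ft_force: [0.5, -1.0, 0.1]
finger_gap: 0.0853
t: 3.18
eef_pos: [0.4673, -0.1986, 0.2017]
eef_rot: [0.488, 3.102, 0.001]
ft_force: [2.0, 1.1, -1.0]
finger_gap: 0.0853
at [ 0.4673 -0.1986  0.2017] tool delta cm [-4.82  0.57  0.18] ty yaw 72.12 tilt [ 0.002  0.    -1.   ] t 3.175 gap 0.08528893875114477 F [ 2.   1.1 -1. ]
tweezers 0.72 [ 0.5167 -0.2107 -0.0007]
tweezers 0.66 [ 0.5139 -0.2079  0.0198]
rest 0.85 [ 0.5161 -0.2101 -0.0014]
index 0.93 [ 0.5748 -0.248   0.038 ]
marker 0.54 [ 0.5841 -0.2283  0.0404]
tip_left 0.69 [ 0.6314 -0.2185  0.03  ]
tip_left 0.48 [ 0.6178 -0.262   0.0224]
tip_right 0.7 [ 0.6149 -0.2647  0.0258]
at [ 0.4674 -0.1954  0.2013] tool delta cm [-4.92  0.26  0.13] ty yaw 72.2 tilt [ 0.     0.001 -1.   ] t 3.525 gap 0.0855005701534267 F [-0.4 -0.  -0.6]
```

View pics/w1.png

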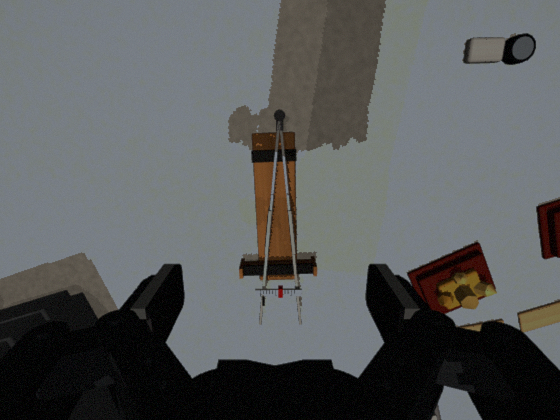

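```bash
python3 -c "
from h import *
p=ctrl.capture('wrist')
h=ray(p,279,116,.03);t=ray(p,281.5,322,.029);print(h,t,np.linalg.norm(t-h),np.degrees(np.arctan2(*(t-h)[1::-1])))
i=ray(p,263.5,297,.039);m=ray(p,280.5,297,.039);print(i,m,np.linalg.norm(i-m), (h+t)/2)
import cv2
cv2.imwrite('pics/w1z.png',cv2.resize(p['color'][90:340,200:360,::-1],None,fx=3.2,fy=2.4*1,interpolation=2))
h=ray(p,279,116,.03);
g=h+(t-h)/np.linalg.norm(t-h)*.12;print('origin',g); go([g[0],g[1],.013])
"
```

```text
[ 0.39822424 -0.16871772  0.03      ] [ 0.62109489 -0.23606574  0.029     ] 0.23282629900393703 -16.81399490179604
[ 0.57670726 -0.24335494  0.039     ] [ 0.58249127 -0.22535996  0.039     ] 0.01890169369674092 [ 0.50965957 -0.20239173  0.0295    ]
origin [ 0.51309304 -0.20342927  0.02948459]
at [ 0.4674 -0.1954  0.2013] tool delta cm [-4.6   0.61 18.84] ty yaw 72.22 tilt [ 0.     0.001 -1.   ] t 3.575 gap 0.08517636520438375 F [-0.   0.3 -0.2]
```

View pics/w1z.png

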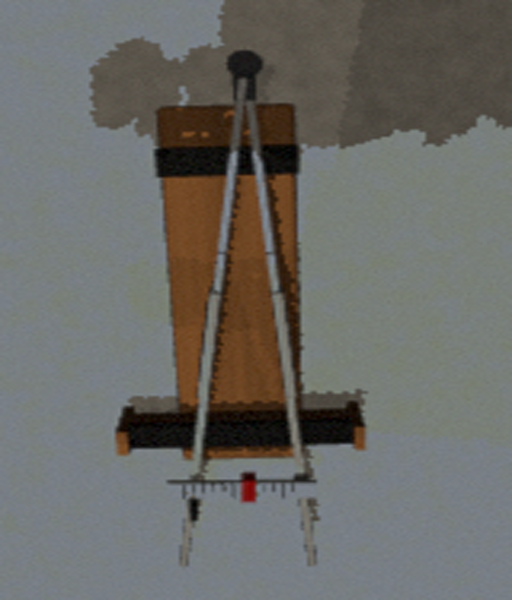

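```bash
python3 -m creep '[[[-2.2,0.2,2],0,1],[[-2.4,0.2,4],0,1],[[0,0,4],0,1],[[0,0,0],0,1]]'
python3 -c "
from h import *
p=ctrl.capture('wrist');save(p,'w2')
find(p,['tweezers','index','marker','tip_left','tip_right'])
go([.514,-.206,.013])
"
```

```text
t: 4.08
eef_pos: [0.5105, -0.2056, 0.0991]
eef_rot: [-0.486, -3.098, -0.0]
ft_force: [0.5, -0.1, 1.0]
finger_gap: 0.0853
tweezers 0.7 [ 0.6337 -0.2199  0.0283]
tweezers 0.6 [ 0.5142 -0.2048  0.0225]
index 0.95 [ 0.5769 -0.2487  0.0406]
marker 0.45 [ 0.585  -0.2312  0.0358]
tip_left 0.77 [ 0.6304 -0.2219  0.0285]
tip_right 0.73 [ 0.6179 -0.2647  0.0215]
at [ 0.513  -0.2071  0.1029] tool delta cm [-0.04  0.12  8.99] ty yaw 72.11 tilt [ 0.003  0.    -1.   ] t 4.375 gap 0.0855819303507431 F [ 0.2 -0.6 -0.1]
```

View pics/w2.png

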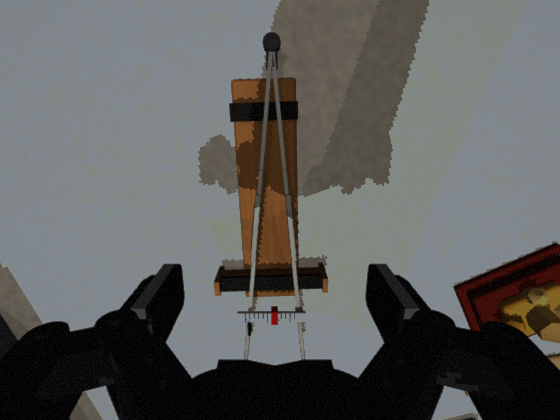

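```bash
python3 -m creep '[[[0,0.1,4],0,1],[[0,0,3.5],0,1],[[0,0,1.5],0,1],[[0,0,0],0,0.2],[[0,0,0],0,-0.1]]' 20
python3 -c "
from h import *
p=ctrl.capture('wrist');save(p,'w3')
go([.514,-.206,.013])
"
```

```text
t: 5.0
eef_pos: [0.5134, -0.2066, 0.0127]
eef_rot: [0.489, 3.101, 0.0]
ft_force: [-0.2, 0.0, -0.8]
finger_gap: 0.0518
at [ 0.5134 -0.2065  0.0127] tool delta cm [-0.04  0.07 -0.03] ty yaw 72.09 tilt [ 0.002 -0.    -1.   ] t 5.05 gap 0.044092829193208054 F [ 0.8 -0.3 -0.7]
```

View pics/w3.png

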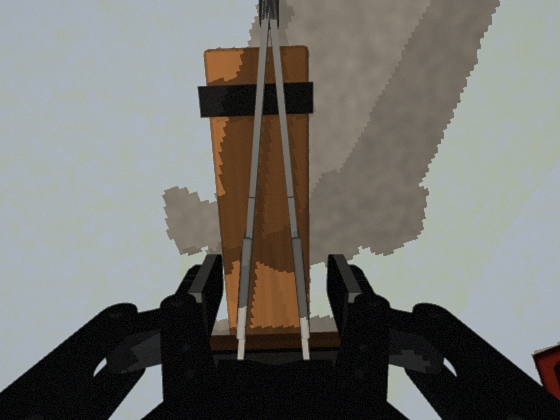

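```bash
python3 -c "
from h import *
p=ctrl.capture('wrist')
d=np.array([np.cos(np.radians(-17.5)),np.sin(np.radians(-17.5)),0])
o=np.array(ctrl.get_obs()['eef_pos'])
for z in (.013,.022,.029,.036): print(z,px(p,[o[0],o[1],z]))
for s in(-.12,-.025,0,.025,.045): print(s,px(p,np.array([.514,-.206,.036])+d*s))
"
```

```text
0.013 [274.93827622 270.1918819 ]
0.022 [274.9739367  279.22768881]
0.029 [275.0046669  287.01424164]
0.036 [275.03844385 295.5727904 ]
-0.12 [274.52560655 -30.65651784]
-0.025 [276.14460566 243.12587693]
0 [276.46036325 296.522368  ]
0.025 [276.74380454 344.45397834]
0.045 [276.95049259 379.4061595 ]
```

```bash
python3 -m creep '[[[0,-0.2,0],0,-0.2],[[0,0,0],0,-0.3],[[0,0,0],0,-0.4],[[0,0,0],0,-0.45],[[0,0,0],0,-0.45]]' 20
python3 -c "
from h import *
p=ctrl.capture('wrist');save(p,'w4')
go([.514,-.206,.013])
"
```

```text
t: 5.72
eef_pos: [0.5127, -0.2083, 0.0122]
eef_rot: [0.489, 3.102, 0.0]
ft_force: [-2.0, 0.2, 8.7]
finger_gap: 0.0237
at [ 0.5126 -0.2083  0.0122] tool delta cm [-0.06  0.26 -0.08] ty yaw 72.08 tilt [ 0.002  0.    -1.   ] t 5.775 gap 0.02384284615445491 F [-1.8 -0.1  9.4]
```

View pics/w4.png

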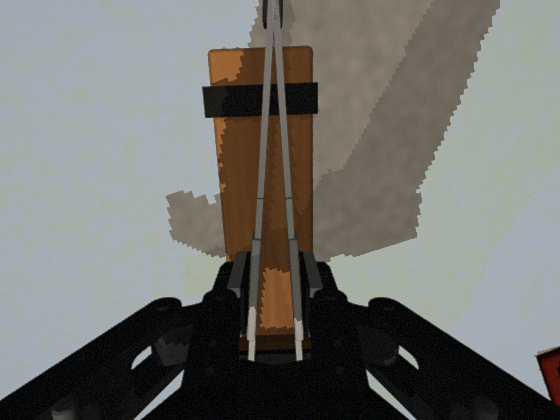

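The pads are on the grips at 23.8 mm. The 9 N upward load comes from the pads swinging forward against the rest. Lifting.

```bash
python3 -m creep '[[[0,0,-0.4],0,-0.45],[[0,0,-1],0,-0.45],[[0,0,-3],0,-0.45],[[0,0,-4],0,-0.45],[[0,0,-2],0,-0.45]]'
python3 -m creep '[[[0,0,0],0,-0.52],[[0,0,0],0,-0.56],[[0,0,0],0,-0.56]]'
python3 -c "
from h import *
p=ctrl.capture('wrist');save(p,'w5')
q=ctrl.capture('top');save(q,'t5')
q=ctrl.capture('scene');save(q,'s5')
find(p,['tweezers','index','marker','tip_left','tip_right'])
find(q,['index','marker','tip_left','tip_right'])
go([.514,-.206,.013])
"
```

```text
t: 6.4
eef_pos: [0.5123, -0.2085, 0.1177]
eef_rot: [0.489, 3.101, 0.0]
ft_force: [0.0, 0.2, -1.4]
finger_gap: 0.0237
t: 6.78
eef_pos: [0.5112, -0.2078, 0.1143]
eef_rot: [-0.489, -3.102, -0.0]
ft_force: [-0.0, -0.5, -0.2]
finger_gap: 0.0186
tweezers 0.66 [ 0.5122 -0.2129  0.1233]
index 0.49 [ 0.577  -0.2411  0.1461]
marker 0.32 [ 0.6309 -0.2311  0.1246]
tip_left 0.86 [ 0.6298 -0.236   0.1256]
tip_right 0.43 [ 0.6199 -0.2578  0.13  ]
at [ 0.5118 -0.2081  0.1153] tool delta cm [-0.14  0.26 10.23] ty yaw 72.09 tilt [ 0.  0. -1.] t 7.375 gap 0.01884026910792562 F [-0.3 -0.4 -0.1]
```

View pics/w5.png

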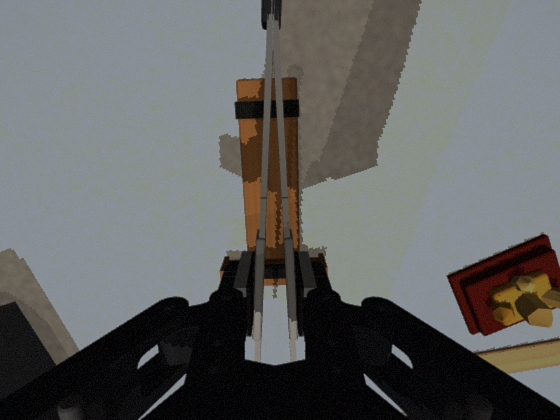

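View pics/s5.png

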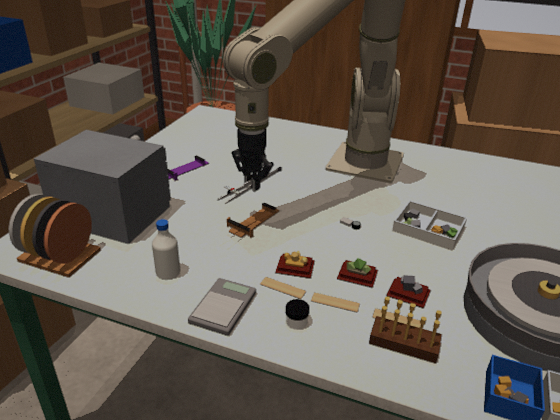

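View pics/t5.png

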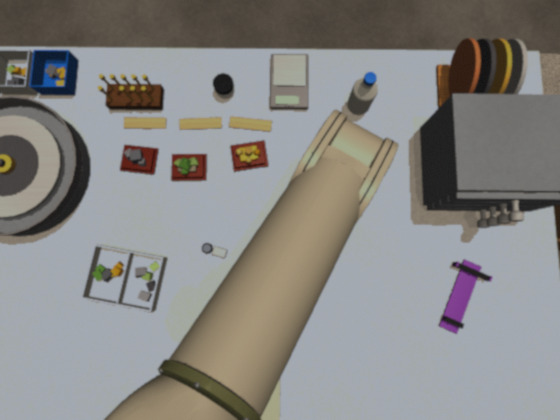

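Lifted, level. The wrist view can't see the index now, because the body hides it. The scene camera sees the tip side, so I'll carry the tweezers to the green stone at height and judge the gap there.

```bash
python3 -m creep '[[[0.5,1.5,0],0,-0.56],[[1,3,0],0,-0.56],[[1.4,4.1,0],0,-0.56],[[1.4,4.1,0],0,-0.56],[[1.4,4.1,0],0,-0.56]]'
python3 -m creep '[[[1.4,4.1,0],0,-0.56],[[1.4,4.1,0],0,-0.56],[[1.4,4.1,0],0,-0.56],[[1.1,3,0],0,-0.56],[[0.5,1.5,0],0,-0.56]]'
python3 -m creep '[[[0,0,0],0,-0.56],[[0,0,0],0,-0.56]]'
cat >> h.py <<'E'
def zoom(n,tag,label='marker'):
    q=ctrl.capture(n); save(q,tag)
    find(q,['index','marker','tip_left','tip_right','green_top'])
    o=ctrl.get_obs(); R=Rt.from_rotvec(o["eef_rot"]).as_matrix()
    c=px(q,o["eef_pos"]-R[:,0]*.07+np.array([0,0,.02])).astype(int)
    x0,y0=max(c[0]-50,0),max(c[1]-38,0); print("crop origin",x0,y0)
    cv2.imwrite(f"pics/{tag}z.png",cv2.resize(q["color"][y0:y0+75,x0:x0+100,::-1],None,fx=8,fy=8,interpolation=cv2.INTER_NEAREST))
    return q
E
python3 -c "
from h import *
q=zoom('scene','s6')
print('cam',-q['R'].T@q['t'],q['mtx'][0][0])
go([.5055,.163,.06])
p=ctrl.capture('wrist');save(p,'w6')
"
```

```text
t: 8.0
eef_pos: [0.5089, -0.0281, 0.1154]
eef_rot: [0.488, 3.103, 0.001]
ft_force: [1.0, 0.8, -0.6]
finger_gap: 0.0188
t: 8.62
eef_pos: [0.5049, 0.1497, 0.1153]
eef_rot: [-0.484, -3.104, -0.001]
ft_force: [0.1, -0.3, -0.5]
finger_gap: 0.0186
t: 8.88
eef_pos: [0.5058, 0.1455, 0.1153]
eef_rot: [-0.492, -3.103, 0.001]
ft_force: [0.6, -0.3, -1.4]
finger_gap: 0.0187
index 0.58 [0.5721 0.1126 0.141 ]
marker 0.26 [0.6187 0.1254 0.059 ]
tip_left 0.86 [0.6237 0.1241 0.1242]
tip_left 0.31 [ 0.515  -0.2089  0.001 ]
tip_right 0.45 [0.6119 0.0951 0.132 ]
green_top 0.69 [0.6148 0.1277 0.056 ]
crop origin 318 182
cam [1.60182518 0.27815602 0.80604488] 505.5124751636421
at [0.5058 0.1465 0.1153] tool delta cm [0.54 1.56 5.53] ty yaw 72.04 tilt [-0.  0. -1.] t 9.175 gap 0.019027688450024477 F [-0.4  0.2 -1. ]
```

View pics/s6z.png

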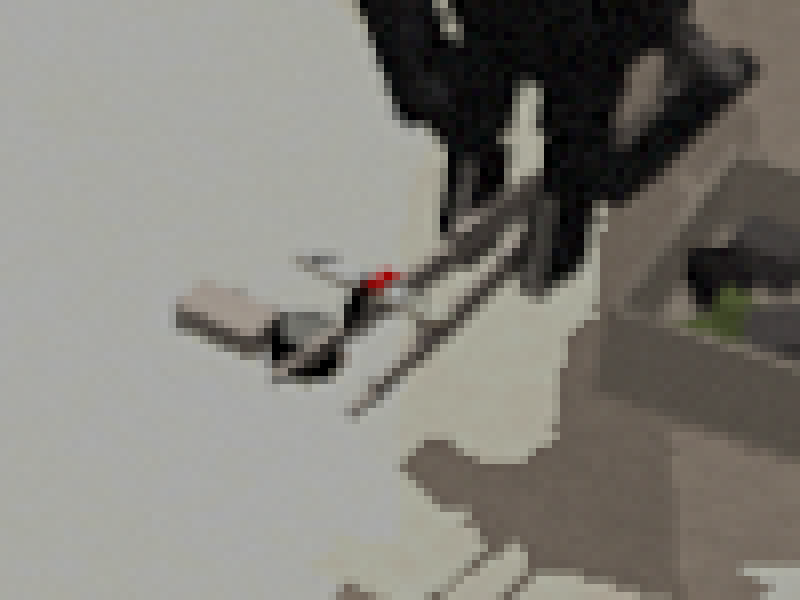

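View pics/s6.png

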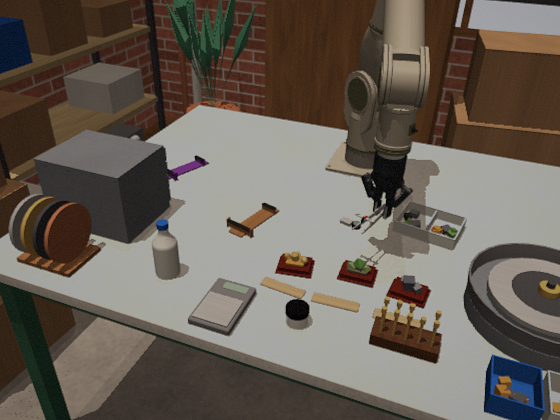

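Scene crop: index at about crop px (355,300) and marker at (385,280), but the view is oblique. I'll turn the tweezers to point at the scene camera (yaw about +9°), so the index offset shows straight across.

```bash
python3 -m creep '[[[0,0,0],-7,-0.56],[[0,0,0],-10,-0.56],[[0,0,0],-10,-0.56],[[0,0,0],0,-0.56],[[0,0,0],0,-0.56]]'
python3 -c "
from h import *
q=zoom('scene','s7')
go([.500,.106,.09])
"
```

```text
t: 9.85
eef_pos: [0.5058, 0.1469, 0.1153]
eef_rot: [0.242, -3.132, -0.0]
ft_force: [0.6, 0.2, -1.4]
finger_gap: 0.0192
index 0.37 [0.5835 0.1482 0.1456]
tip_left 0.51 [0.6237 0.1797 0.127 ]
tip_right 0.58 [0.6215 0.1503 0.1295]
green_top 0.68 [0.618  0.1257 0.0578]
green_top 0.51 [0.6238 0.1781 0.1272]
crop origin 331 186
at [0.5057 0.1471 0.1153] tool delta cm [ 1.21 -3.97  2.53] ty yaw 99.04 tilt [ 0.  0. -1.] t 10.15 gap 0.01883730006053188 F [-0.3 -0.5 -0.4]
```

View pics/s7z.png

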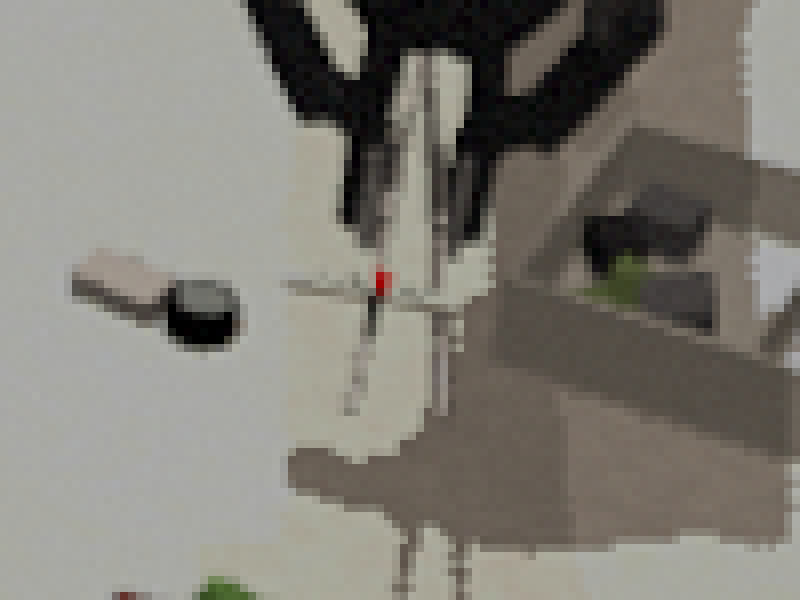

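The view is clear: the index top is at crop px about 377 and the red marker's centre at about 383. That is roughly 0.75 px, or 1.8 mm, still to close. I'll squeeze about 1.1 mm and shift over the stone.

```bash
python3 -m creep '[[[0.3,-0.9,0.5],0,-0.585],[[0.5,-1.9,1],0,-0.585],[[0.3,-1,1],0,-0.585],[[0,0,0],0,-0.585],[[0,0,0],0,-0.585]]'
cat >> h.py <<'E'
def meas(n=3):
    ims=[]
    for i in range(n):
        q=ctrl.capture("scene"); ims.append(q["color"].astype(float))
    a=np.mean(ims,0)
    o=ctrl.get_obs(); R=Rt.from_rotvec(o["eef_rot"]).as_matrix()
    c=px(q,o["eef_pos"]-R[:,0]*.07+np.array([0,0,.02])).astype(int)
    y0,x0=c[1]-20,c[0]-20; s=a[y0:y0+40,x0:x0+40]
    red=np.clip(s[...,0]-np.maximum(s[...,1],s[...,2])-25,0,None); dark=s.sum(2)/3
    for r in np.where(red.max(1)>25)[0]: print("red row",r+y0,"c",round((red[r]*np.arange(40)).sum()/red[r].sum()+x0,2), round(red[r].sum()))
    rr=np.where(red.max(1)>60)[0]; rc=int((red*np.arange(40)).sum()/red.sum())
    for r in range(rr[-1]-1,rr[-1]+6): print(r+y0,x0+rc-6,np.round(dark[r,rc-6:rc+8]).astype(int))
    save({"color":np.clip(a,0,255).astype(np.uint8)},"avg")
    b=np.clip(a[c[1]-30:c[1]+45,c[0]-50:c[0]+50],0,255).astype(np.uint8)
    return q,b
E
python3 -c "
from h import *
q,b=meas(4)
cv2.imwrite('pics/s8z.png',cv2.resize(b[:,:,::-1],None,fx=8,fy=8,interpolation=0))
find(q,['index','marker','tip_left','tip_right','green_top'])
go([.500,.106,.06])
"
```

```text
t: 10.78
eef_pos: [0.501, 0.1083, 0.0905]
eef_rot: [-0.249, 3.131, 0.001]
ft_force: [0.7, 0.5, -0.6]
finger_gap: 0.018
red row 224 c 361.82 195
red row 225 c 361.49 201
red row 226 c 361.42 80
224 355 [153 136 138 132 127  91  86  68 127 166 163 162 155 130]
225 355 [162 164 157 151 166 146  63  73 123 162 160 162 156 138]
226 355 [ 96 108 113 131 133 103  39  68 126 157 148 160 157 156]
227 355 [  1  12  29  53  57  53  35  82 130 136 140 134 129 141]
228 355 [  0   0   0   0  57  88  54 118 154 138 127 125 115 106]
229 355 [ 90  79  98 100 131 145  76 145 167 164 164 166 156 114]
230 355 [165 155 173 173 164 125  70 144 164 162 163 165 154 115]
index 0.45 [0.5729 0.1143 0.1189]
marker 0.43 [ 0.6164  0.1225 -0.0008]
tip_left 0.61 [0.6165 0.1404 0.1045]
tip_left 0.57 [ 4.138e-01  6.710e-02 -2.000e-04]
tip_right 0.59 [ 0.6165  0.1237 -0.0027]
tip_right 0.4 [0.6163 0.1152 0.1062]
green_top 0.61 [0.6156 0.1272 0.0568]
at [0.5009 0.1079 0.0903] tool delta cm [ 0.12 -0.17  3.03] ty yaw 99.1 tilt [ 0.  0. -1.] t 11.225 gap 0.017711603496799608 F [ 0.9 -0.5  0.1]
```

View pics/s8z.png

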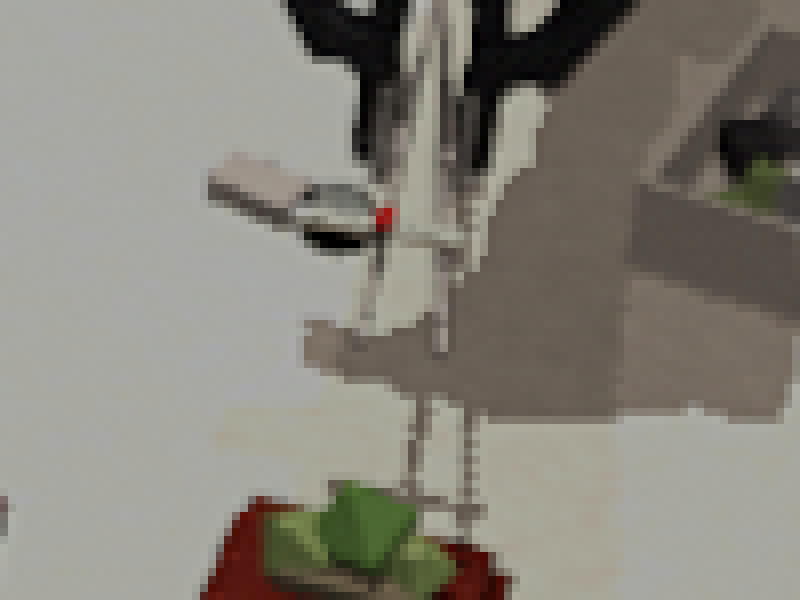

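Tips' midpoint is at (0.616, 0.128) and the green top at (0.617, 0.126), so it is centred. The index is still about 0.5 px (1.2 mm) short. I'll descend 3 cm (tips about 20 mm above the stone) and squeeze slightly more.

```bash
python3 -m creep '[[[0,0,0.8],0,-0.6],[[0,0,1.2],0,-0.6],[[0,0,1],0,-0.6],[[0,0,0],0,-0.6],[[0,0,0],0,-0.6]]'
python3 -c "
from h import *
q,b=meas(4)
cv2.imwrite('pics/s9z.png',cv2.resize(b[:,:,::-1],None,fx=8,fy=8,interpolation=0))
find(q,['index','marker','tip_left','tip_right','green_top'])
go([.500,.106,.06])
"
```

```text
t: 11.85
eef_pos: [0.501, 0.1077, 0.0604]
eef_rot: [-0.249, 3.132, -0.0]
ft_force: [-0.3, 0.3, -0.7]
finger_gap: 0.0175
red row 234 c 359.95 174
red row 235 c 359.85 176
red row 236 c 359.37 61
234 353 [139 136 142 166 158 150 128  57 120 168 163 162 163 152]
235 353 [156 146 132 147 126 111 111  61 120 161 159 163 159 151]
236 353 [116 115 121 133 142 124  59  52 106 131 145 159 142 143]
237 353 [171 164 155 143 131 127  93  65 126 136 144 138 123 138]
238 353 [161 164 172 171 170 164 118  82 149 140 106  96  90 103]
239 353 [111 131 163 161 163 158  89  95 164 146  94  95  92  81]
240 353 [115 115 113 104 118 143  69  53  97  96  98  99  94  91]
index 0.65 [0.5737 0.1091 0.0902]
marker 0.41 [ 0.3402  0.2592 -0.0029]
tip_left 0.58 [0.6182 0.1375 0.0727]
tip_right 0.44 [0.6198 0.1126 0.0789]
green_top 0.81 [0.617 0.128 0.058]
at [0.5009 0.1078 0.0604] tool delta cm [ 0.12 -0.16  0.04] ty yaw 99.09 tilt [ 0.  0. -1.] t 12.3 gap 0.017236762663276145 F [-0.  -0.  -0.3]
```

View pics/s9z.png

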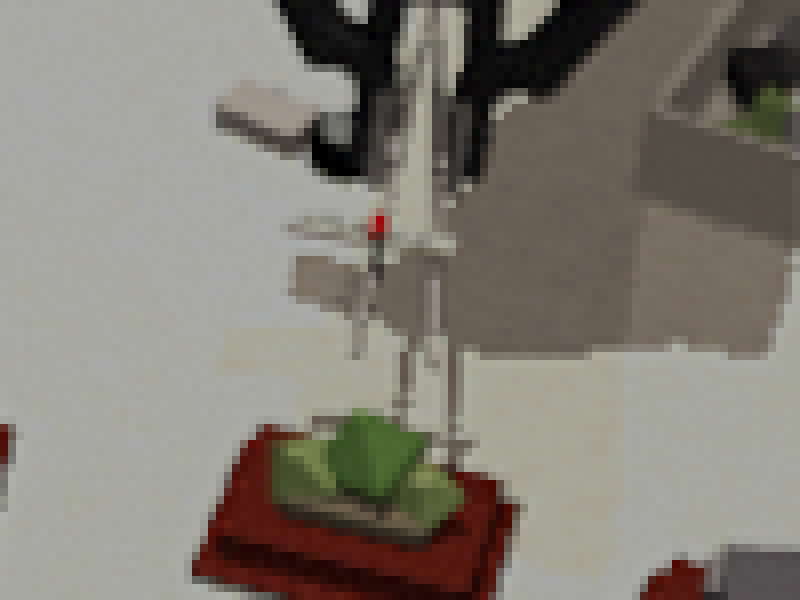

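Index about 359.77 px against red about 359.9 px: within 0.5 mm. Finger gap 17.2–17.5 mm agrees with the 17.1 mm predicted from the open-state measurement. I'll nudge slightly and hold for over 2 s.

```bash
for i in 1; do :; done; python3 -m creep '[[[0,0,0],0,-0.604],[[0,0,0],0,-0.604],[[0,0,0],0,-0.604],[[0,0,0],0,-0.604],[[0,0,0],0,-0.604]]'
python3 -m creep '[[[0,0,0],0,-0.604],[[0,0,0],0,-0.604],[[0,0,0],0,-0.604],[[0,0,0],0,-0.604],[[0,0,0],0,-0.604]]'
python3 -m creep '[[[0,0,0],0,-0.604],[[0,0,0],0,-0.604],[[0,0,0],0,-0.604],[[0,0,0],0,-0.604],[[0,0,0],0,-0.604]]'
python3 -m creep '[[[0,0,0],0,-0.604],[[0,0,0],0,-0.604],[[0,0,0],0,-0.604],[[0,0,0],0,-0.604],[[0,0,0],0,-0.604]]'
python3 -c "
from h import *
q,b=meas(4)
cv2.imwrite('pics/s10z.png',cv2.resize(b[:,:,::-1],None,fx=8,fy=8,interpolation=0))
find(q,['tweezers','index','tip_left','tip_right','green_top'])
go([.500,.106,.06])
"
```

```text
t: 12.92
eef_pos: [0.5008, 0.1078, 0.0603]
eef_rot: [0.249, -3.132, -0.0]
ft_force: [0.2, 0.6, -0.8]
finger_gap: 0.0172
t: 13.55
eef_pos: [0.5009, 0.1077, 0.0603]
eef_rot: [0.249, -3.132, -0.0]
ft_force: [-0.6, -0.6, -0.4]
finger_gap: 0.0173
t: 14.18
eef_pos: [0.5009, 0.1078, 0.0603]
eef_rot: [-0.249, 3.132, 0.0]
ft_force: [-0.2, 0.3, -2.6]
finger_gap: 0.017
t: 14.8
eef_pos: [0.5009, 0.1078, 0.0603]
eef_rot: [-0.249, 3.132, 0.0]
ft_force: [0.8, -0.0, -0.4]
finger_gap: 0.0169
red row 234 c 359.92 180
red row 235 c 359.76 190
red row 236 c 359.42 75
234 353 [160 136 139 162 160 154 126  58 119 167 163 161 163 153]
235 353 [155 148 125 131 133 123  99  66 120 160 159 164 163 150]
236 353 [112 118 126 137 136 102  60  65 113 132 145 163 155 144]
237 353 [169 158 154 141 130 127  95  66 125 138 143 137 122 139]
238 353 [161 165 171 171 170 164 122  74 142 135  99  95  91 108]
239 353 [110 132 163 160 163 158  93  95 164 146  95  95  90  82]
240 353 [114 115 112 105 118 143  59  52  96  97  98  98  93  90]
tweezers 0.58 [0.5037 0.1047 0.07  ]
tip_left 0.75 [0.6184 0.1371 0.0746]
tip_right 0.53 [0.6184 0.1159 0.0761]
green_top 0.61 [0.6165 0.1245 0.0572]
green_top 0.24 [0.5739 0.1072 0.0898]
at [0.5009 0.1078 0.0603] tool delta cm [ 0.12 -0.16  0.03] ty yaw 99.09 tilt [ 0.  0. -1.] t 15.25 gap 0.017204819691433244 F [-0.6  0.2 -0.7]
```

View pics/s10z.png

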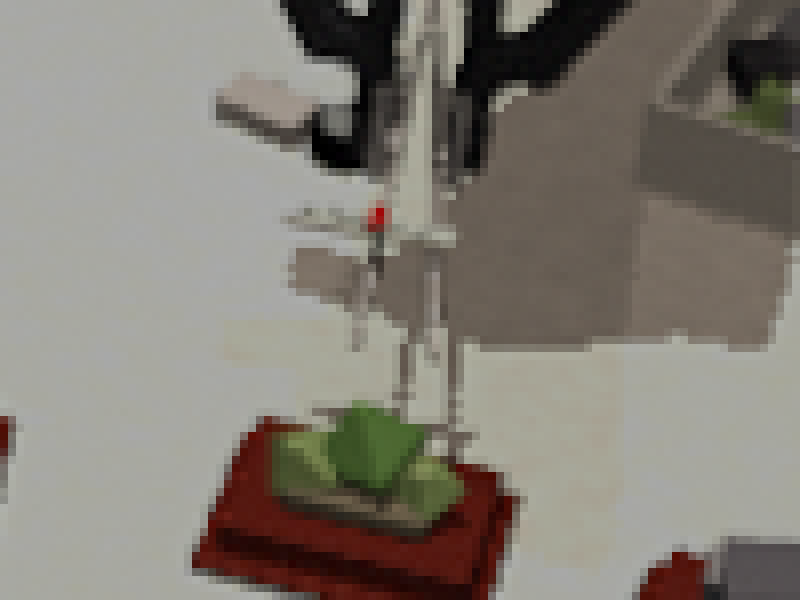

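Three checks agree: index against marker is within about 0.2 px (0.5 mm), the tip gap measures 21 mm against 21 mm predicted, and the finger gap is 17.2 mm. The hold has lasted over 3 s. Handing in.

```bash
python3 -c "
from bench import ctrl
print(ctrl.sign_off())"
```

```text
the job is handed in; nothing more can be done
None
```

I took the tweezers off the orange rest and carried them, level, to the green stone. There I squeezed until the index stood on the red marker, held for about 3 s, and handed in while still holding them. No verdict was reported.

| Last check | Result |
|---|---|
| Index against marker | About 0.2 px apart in the averaged scene picture, roughly 0.5 mm (2.5 mm allowed) |
| Tip gap | About 21 mm, as predicted from the index-to-marker distance before squeezing |
| Finger opening | 17.2 mm, against 17.1 mm predicted |
| Tips over the stone | Midpoint within about 3 mm of the middle of its top, each tip about 11 mm sideways from it, and about 18–20 mm above it |
| Stillness | Pose steady; tool axis measured vertical at the end |
| Time used | About 15 s of 38 s |

- **Network misreports:** the networks sometimes gave a wrong place for the marker and the tips. I read the index offset from the picture pixels instead.
- **Resolution:** the scene camera shows only about 0.4 px per mm, so the index offset is good to perhaps 1 mm.
- **Force while gripping:** closing the fingers pressed the tweezers on the rest with about 9 N, which ended on lifting. I saw no sign of contact with the specimens, tray or loupe.

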